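# Set up the fold-away board frame in the bench drawer

### The arm

A 6-joint arm with a two-finger parallel gripper is mounted at the origin on a cart in front of the work surface, level with it; the furniture and walls round the work are solid. World frame = base frame: x ahead of the robot, y to its left, z up, the work surface at z = 0. Lengths are in m, angles in rad, forces in N, time in s.
With the tool pointing down it reaches from about 0.375 to 0.9 m from the base axis. Payload 3.1 kg.
Tool frame: the origin (TCP) lies between the finger pads, 19 mm behind the fingertips; this is the grasp point; z points along the fingers, y is the line along which they close (so a half turn about z gives the same grasp; the last joint's range is limited). The gripper opens to 87 mm and grips with 3 to 60 N. Pads are 19 mm wide; open, the fingers measure 117 mm over their backs; the gripper's body (75 mm by 190 mm) begins 51 mm behind the grasp point.
Start: joints at [-1.504, 0.527, 1.433, -0, 1.181, -0.178], TCP at [0.152, -0.606, 0.241] pointing down, gripper open.
Joint ranges: [-3.08, 3.08], [-0.75, 2.2], [0.22, 2.44], [-1.43, 4.57], [0, 2.65], [-2.85, 2.85]. Speed limits (rad/s): [2.79, 2.79, 3.14, 3.14, 3.14, 3.14].

### API

Orientations are given as a unit quaternion [x, y, z, w].
In Python, from rig import robot gives the robot as it stands.
- The arm moves only by the tool move_arm, never from a script. Its argument "series" is text: rows parted by semicolons, each of 6 numbers parted by spaces: the shift along the tool's x, y, z in mm, then the turn, a rotation vector about the tool's x, y, z in degrees. In form: dx dy dz ax ay az; .... A call has 1 to 8 rows; each row is the pose to reach, as a shift and turn from the pose commanded when the call began, along the tool's axes at that moment; what a row does not reach only later rows make up. A row lasts 1/12 s, in which the tool goes at most 41.7 mm and 7.16 degrees, less where a joint would pass 70% of its speed; a pose out of reach is approached as far as the arm can. A call with a gripper value outside its range is refused whole. "jaw" is the opening, from 0 (shut) to 1 (fully open), set as the call begins (left out, the last holds). The fingers move at their own pace and stop on an object; "newtons" is the grip in N (left out, the last holds). Time passes only in rows, so rows that repeat a pose let the fingers close. It gives the time, the measured TCP pose, the force, the opening and the grip force at its end, in the units of the state.
- robot.get_obs(): the state, without advancing time (a new reading comes with each control period).
- robot.camera(name): name is "side" or "top"; returns a dict with "img" (400x640x3 uint8, red, green, blue), "mtx" (3x3 intrinsics, pixels), "world_to_cam" (4x4, takes a point from world to camera coordinates). Camera axes: x right, y down, z forward; pixel columns grow to the right and rows downward; lengths in m; the calibration is good to about 2 mm. A picture is of the moment at which its call begins. There is no depth.
- robot.hand_in(): hands the job in; it is judged then, once.
Trained networks look in a picture, given as the dict that the camera call returned (one of the last four; its "shot" number tells which), for a name from the list of things; names that differ only in an ending like _2 or _b are one class to them, and where a whole thing is asked for, a point or a joint stands for the part that bears it (a point fixed in the world has none). Each returns a list of dicts, best first, with "p" (0 to 1); they miss things now and then, are a little off and sometimes report something else, mostly with a low value. They report only what shows in the picture. A call takes as long as a camera call.
- robot.search_frame(picture, thing): "xyz" ([x, y, z] in m, in world coordinates, good to about 4 mm: the middle of the surface that is visible of it).
- robot.tip_of(picture, thing): "xyz" ([x, y, z] in m, in world coordinates, good to about 4 mm: a listed point, or the origin of a listed thing).
The state is a dict: "time": time; "q": joint angles; "joint_velocities": joint speeds; "joint_torque": joint torques, N m; "position": TCP position; "tool_rot": TCP orientation; "ft_force": force on the tool from outside, world axes, zero at the start; "moment": the same for the moment, N m; "grip_width": finger opening in m; "grip_force": force on a finger pad.
Only numpy, scipy, OpenCV 4.12 (cv2) and the standard library are available. Lean on these libraries where they do the work, as an engineer would, in place of code of your own. Each camera call takes 0.05 s, during which the arm holds its last target. There are 200 camera calls.

### The job

Pull the drawer of the low grey case all the way out by its handle. With the board frame still lying flat in the drawer, flip the frame's wire kickstand up over its top dead centre so that it drops down to its open stop on the other side; then take the frame by the round bar on its free edge, swing it upright about its hinge and finish while still gripping that bar, holding the frame upright, because a hinge spring pulls it back down. Do not disturb the tools and parts lying around and on the case.

Things in the scene. Friction and masses are not known exactly. Their poses are not given: they have to be found in the camera images.
- console: Low grey metal case fixed on the desk, 170 deep (x) x 274 wide (y) x 75 high mm. Origin: centre of its underside, on the desk. Its x axis points to its back, y to its left, z up; the drawer front is on its -x side, towards the robot (turned 0.05 to 0.27 rad). A tall open carton (290 high, 295 wide) stands right of it, its front face at x = 0.58, left side at y = -0.09 m.
- drawer (a joint): Slide of the drawer in m: 0 shut, 0.13 fully out (its stop); it moves along the case's -x axis, friction under 1 N. Drawer floor 12 mm above the desk, side walls up to 45 mm, front plate 274 wide x 10 thick, 8 to 72 mm above the desk; inside 254 mm wide. The case top covers the frame until the drawer is out.
- drawer_handle (a point): Middle of the drawer's round steel bar handle (about 10 mm thick, 100 mm long, along the case's y axis), 35 mm in front of the drawer front, 48 mm above the desk (27 mm below the case top). Can be pinched from above with the fingers closing along the case's x axis.
- frame (a joint): Hinge of the aluminium board frame in rad: 0 lying flat in the drawer, 1.57 upright, stop at 1.62. The axis runs along the case's x; the free edge with the grip bar lies on the +y side and rises up and over towards -y. All in all it weighs 0.3 to 0.4 kg, and a spring pulls it towards 0 with 0.04 to 0.11 Nm: let go, it falls flat.
- frame_hinge (a point): Middle of the frame's hinge axis, 36 mm above the desk, on the case's -y side of the drawer; moves with the drawer (fully out: 62 mm in front of the case). The frame's two side rails are 8 mm wide with 78 mm between them; a small circuit board fills the part 18 to 61 mm from the hinge.
- grip_bar: Round steel bar, 12 mm diameter, 94 mm long, rigid on the frame's free edge, parallel to the hinge and 140 mm from it. Origin: its middle; 36 mm above the desk when flat, 176 upright. Pinched from above with fingers closing along the case's y, it must slip round in them. Free beside it when flat: 33 mm to the drawer wall (+y), 39 mm to the kickstand bar; below: 24 mm to the drawer floor.
- kickstand (a joint): Pivot of the kickstand in rad, relative to the frame: 0 folded over the frame, its bar towards the free edge; 2.356 open (stop), pointing up and to -y while the frame is flat, and down as a rear leg once it is upright. It turns freely and weighs 80 g: below 1.57 it falls back to 0, beyond that (over centre) it drops to 2.356.
- kickstand_pivot (a point): Middle of the kickstand's pivot axis, parallel to the frame's hinge; in the frame 26 mm from the hinge towards the free edge and, with the frame flat, 12 mm above the hinge (48 mm above the desk).
- kickstand_bar (a point): Middle of the kickstand's round crossbar: 8 mm diameter, 78 mm long, parallel to the pivot and 65 mm from it, between two 6 mm wire arms 72 mm apart. Folded, it lies 48 mm above the desk, 91 mm from the hinge, open space under it; can be pinched from above with the fingers closing along the case's y, then led in an arc about the pivot.
- solder_spool: Spool of solder wire, 54x84x38 mm, standing loose on the case top, 75 mm above the desk; leave alone. Origin: centre of its underside.
- tape_roll: Orange tape roll, 63x64x19 mm, loose on the case top, 75 mm above the desk; leave alone. Origin: centre of its underside.
- side_cutter: Side cutter with red handles, 117 mm long, loose on the desk to the left of the drawer; leave alone. Origin: centre of its underside.
- marker: Black marker pen, 136 mm long, loose on the desk to the right, in front of the cardboard carton; leave alone. Origin: centre of its underside.
- board_2: Small loose green circuit board, 30x42x13 mm, on the desk near its front edge, to the right of the drawer; leave alone. Origin: centre of its underside.
- solder_pump: Blue solder pump, 178 mm long, loose on the desk to the far left; leave alone. Origin: centre of its underside.

How it is judged:
On the way, in this order (a step that is already met when the one before it is completed fails the run):
1. the drawer is pulled fully out (at least 118 of its 130 mm) while the kickstand is still folded (value of joint drawer above 0.118 m and value of joint kickstand below 1 rad and value of joint frame below 0.25 rad), for 0.2 s.
2. the kickstand is flipped over centre to its open stop (over 2.15 rad), the frame still lying flat (value of joint drawer above 0.118 m and value of joint kickstand above 2.15 rad and value of joint frame below 0.25 rad), for 0.2 s.
3. the frame stands upright with the grip bar in the fingers (value of joint drawer above 0.118 m and value of joint kickstand above 2.15 rad and value of joint frame between 1.45 and 1.7 rad and contact force between the fingers and grip_bar above 2 N and distance between the grasp point and grip_bar below 0.06 m), for 0.3 s.
At the end, for the whole second after the job is handed in: The drawer is out at least 118 mm, the kickstand is open beyond 2.15 rad, and the frame is held still and upright (1.45 to 1.70 rad, that is 7 degrees either way) by the fingers gripping its round bar (contact over 2 N, TCP within 60 mm of the bar's middle) (all of step 3 and velocity of joint frame between -0.1 and 0.1 rad/s); the arm keeps its last pose, push and grip.
It fails at once if any of the loose tools and parts around or on the case is disturbed (moved over 25 mm) (distance of any of solder_spool, tape_roll, side_cutter, marker, board_2, solder_pump from where it was at the start of the episode above 0.025 m).
It also fails if it takes over 64 s, if anything falls off the work surface, if the arm or the gripper's body presses on something with over 40 N, if the wrist force passes 120 N, or if a joint passes its speed limit or range.

## Working session

There is one attempt and no reset: what is moved stays moved. The work goes in short steps, Python scripts to look and compute and a tool call to move; the robot and the scene stay as the last step left them, time stands still between calls to the robot, and variables do not carry over. Pictures are saved under pics/ and viewed, at most 10 in all, crops included, and the job is handed in when it is done.

Besides the shell and the picture viewer there is one more tool, called after "Call:" as a command line: name --argument value ..., lists and objects as JSON in quotes. move_arm: Moves the arm, as the interface text tells. Its arguments: {"type":"object","properties":{"series":{"type":"string"},"jaw":{"type":"number"},"newtons":{"type":"number"}},"required":["series"]}

```bash
mkdir -p pics
cat > h.py <<'E'
from rig import robot
import numpy as np, cv2
from scipy.spatial.transform import Rotation as R
np.set_printoptions(precision=4,suppress=True)
def tool(): 
    o=robot.get_obs(); return np.array(o["position"]),R.from_quat(o["tool_rot"]),o
def look(name,things,save=None):
    c=robot.camera(name)
    if save: cv2.imwrite(save,c["img"][:,:,::-1])
    for t in things:
        r=robot.tip_of(c,t)
        print(name,t,[(np.round(d["xyz"],4).tolist(),round(d["p"],2)) for d in r[:2]])
    return c
def delta(p,yaw=None):
    """tool-axis shift (mm) to world p; and turn to point-down with tool y at angle yaw"""
    P,Q,o=tool(); print("pos",P,"yaxis",Q.as_matrix()[:,1],"shift mm",Q.inv().apply(np.array(p)-P)*1000)
    if yaw is not None:
        y=np.array([np.cos(yaw),np.sin(yaw),0]);
        for s in (1,-1):
            z=np.array([0,0,-1.]);M=np.c_[np.cross(s*y,z),s*y,z]
            print("turn deg",np.degrees((Q.inv()*R.from_matrix(M)).as_rotvec()))
E
python3 - <<'E'
from h import *
T=["console","drawer_handle","solder_spool","tape_roll","side_cutter","marker","board_2","solder_pump"]
look("top",T,"pics/t0.png");look("side",T,"pics/s0.png")
P,Q,o=tool();print(P,Q.as_matrix(),o["q"],o["time"])
E
```

```text
top console [([0.6902, 0.1478, 0.0048], 0.83)]
top drawer_handle [([0.5553, 0.0957, 0.0485], 0.79)]
top solder_spool [([0.6784, 0.2036, 0.0776], 0.57)]
top tape_roll [([0.7205, 0.1009, 0.0749], 0.63)]
top side_cutter [([0.5009, 0.357, 0.0027], 0.68)]
top marker [([0.4917, -0.2203, -0.0008], 0.62), ([0.6902, 0.1469, 0.002], 0.54)]
top board_2 []
top solder_pump [([0.3847, 0.391, -0.0033], 0.64)]
side console [([0.6881, 0.1514, 0.0019], 0.8)]
side drawer_handle [([0.5601, 0.1008, 0.0476], 0.73)]
side solder_spool [([0.6769, 0.2022, 0.0794], 0.6)]
side tape_roll []
side side_cutter [([0.5001, 0.36, 0.0015], 0.75)]
side marker [([0.4938, -0.2197, -0.0025], 0.47)]
side board_2 [([0.4144, -0.1214, 0.0022], 0.53)]
side solder_pump [([0.3846, 0.3918, -0.0], 0.76)]
[ 0.1521 -0.6062  0.2413] [[ 0.9699  0.2434 -0.    ]
 [ 0.2434 -0.9699 -0.    ]
 [-0.     -0.     -1.    ]] [-1.5035  0.5274  1.4327 -0.      1.1814 -0.1785] 0.9
```

View pics/t0.png

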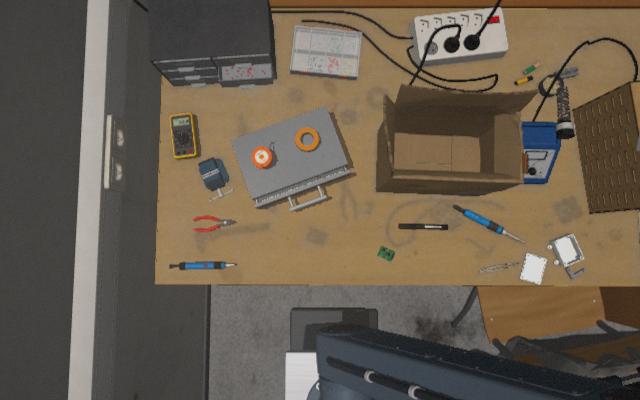

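View pics/s0.png

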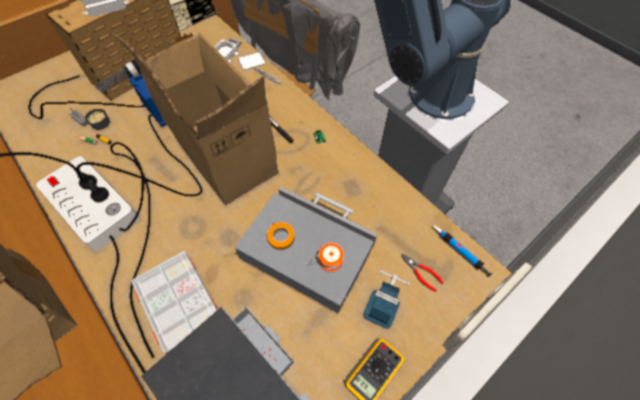

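The top view shows the case at about (290,155), with its handle at (308,198), the spool at (262,157), the tape at (307,139), the cutter at (212,223) and the board at (386,253). Next I need the yaw, from the case edges.

```bash
cat >> h.py <<'E'
def ray(c,uv,z):
    K=np.array(c["mtx"]);T=np.array(c["world_to_cam"]);Rm=T[:3,:3];C=-Rm.T@T[:3,3]
    d=Rm.T@np.linalg.solve(K,[uv[0],uv[1],1.]);return C+d*(z-C[2])/d[2]
E
python3 - <<'E'
from h import *
c=robot.camera("top")
for n,uv,z in [("BL",(233,148),.075),("BR",(334,109),.075),("h1",(290,207),.048),("h2",(326,195),.048),("FL",(257,206),.075),("FR",(354,176),.075)]:
    print(n,ray(c,uv,z))
im=c["img"][95:225,220:370,::-1]
cv2.imwrite("pics/t1.png",cv2.resize(im,None,fx=5,fy=4.6,interpolation=cv2.INTER_CUBIC))
E
```

```text
BL [0.6976 0.298  0.075 ]
BR [0.8053 0.0276 0.075 ]
h1 [0.5418 0.1453 0.048 ]
h2 [0.5748 0.0481 0.048 ]
FL [0.5423 0.2312 0.075 ]
FR [ 0.6234 -0.0256  0.075 ]
```

View pics/t1.png

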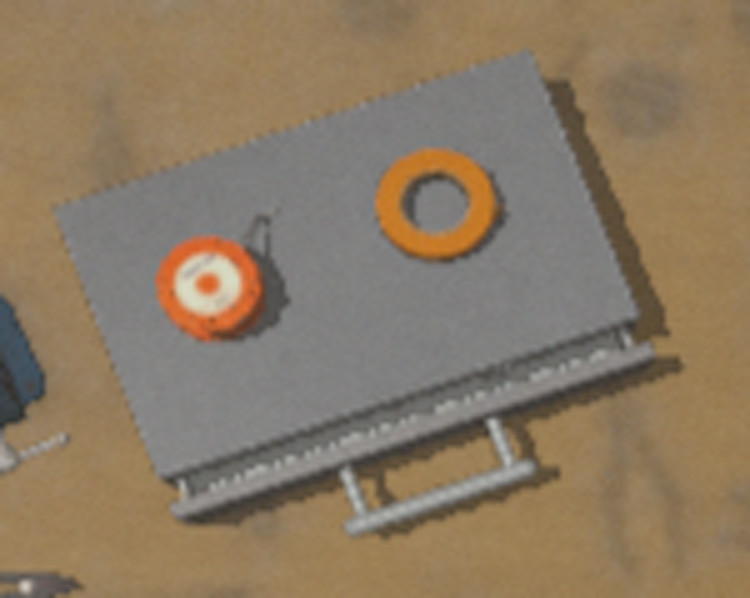

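Run:
```python
from h import *
c=robot.camera("top")
g=lambda u,v,z:ray(c,(220+u/5-.4,95+v/4.6-.4),z)
BL,BR,FL,FR=g(55,207,.075),g(530,52,.075),g(160,478,.075),g(638,318,.075)
h1,h2=g(350,526,.048),g(533,466,.048)
for a,b in((BL,BR),(FL,FR),(h1,h2)):
    d=b-a;print(np.linalg.norm(d),np.arctan2(d[0],-d[1]))
for a,b in((FL,BL),(FR,BR)):
    d=b-a;print(np.linalg.norm(d),np.arctan2(d[1],d[0]))
print("case c",(BL+BR+FL+FR)/4,"handle",(h1+h2)/2)
yaw=.33
h=(h1+h2)/2
delta(np.array([h[0],h[1],.15]),yaw)
C=(BL+BR+FL+FR)/4
Y=[np.arctan2(d[0],-d[1]) for d in(BR-BL,FR-FL,h2-h1)]
print(C-h)
```

```text
0.27112480373657477 0.35111248696476843
0.2704185975192111 0.35560503285416756
0.10508814368191191 0.3476199086168365
0.16896149625454673 0.35665890062990113
0.16774418874202815 0.3524728350115617
case c [0.6881 0.1483 0.075 ] handle [0.5545 0.0969 0.048 ]
pos [ 0.1521 -0.6062  0.2413] yaxis [ 0.2433 -0.97   -0.    ] shift mm [ 561.3354 -584.1084   91.2487]
turn deg [ -0.0005   0.0002 -94.8272]
turn deg [ 0.0002  0.0005 85.1728]
[0.1337 0.0514 0.027 ]
```

Call:
move_arm --series "215 -254 0 0 0 -48;215 -254 0 0 0 -48;215 -254 0 0 0 -48;215 -254 0 0 0 -48;215 -254 0 0 0 -48;215 -254 0 0 0 -48;215 -254 0 0 0 -48;215 -254 0 0 0 -48" --jaw 0.6

```text
time: 1.67
position: [0.2993, -0.3057, 0.2415]
tool_rot: [0.856, 0.517, 0.0, 0.0]
ft_force: [1.0, 0.4, 0.2]
grip_width: 0.0532
grip_force: 0.0
```

```bash
python3 -c "
from h import *
delta([.45,0,.2],.353)"
```

```text
pos [ 0.2993 -0.3057  0.2415] yaxis [ 0.8847 -0.4661  0.0006] shift mm [340.7249  -9.2052  41.4039]
turn deg [  0.0293   0.0277 -48.0072]
turn deg [  0.0339  -0.0358 131.9928]
```

Call:
move_arm --series "340 -9 40 0 0 -48;340 -9 40 0 0 -48;340 -9 40 0 0 -48;340 -9 40 0 0 -48;340 -9 40 0 0 -48;340 -9 40 0 0 -48;340 -9 40 0 0 -48;340 -9 40 0 0 -48"

```text
time: 2.33
position: [0.4468, -0.009, 0.2024]
tool_rot: [0.572, 0.821, 0.0, 0.0]
ft_force: [0.5, -1.3, -0.1]
grip_width: 0.0526
grip_force: 0.0
```

```bash
python3 -c "
from h import *
look('side',['drawer_handle'])
delta([.5555,.0975,.045],.353)"
```

```text
side drawer_handle [([0.5571, 0.0984, 0.047], 0.86)]
pos [ 0.4477 -0.0059  0.2021] yaxis [0.9363 0.3512 0.0018] shift mm [ 58.8659 136.9438 157.3807]
turn deg [ 0.1028 -0.0419  0.3375]
turn deg [   0.0658    0.1612 -179.6625]
```

Call:
move_arm --series "20 40 10 0 0 0.3;40 80 30 0 0 0.3;59 120 60 0 0 0.3;59 137 90 0 0 0.3;59 137 90 0 0 0.3" --jaw 0.27

```text
time: 2.85
position: [0.5563, 0.0928, 0.1091]
tool_rot: [0.574, 0.819, -0.0, -0.0]
ft_force: [-0.3, 0.3, -0.5]
grip_width: 0.0279
grip_force: 0.0
```

```bash
python3 -c "
from h import *
delta([.556,.0975,.047],.353)
c=look('top',['drawer_handle'],None)
cv2.imwrite('pics/t2.png',cv2.resize(c['img'][95:235,220:380,::-1],None,fx=4,fy=4))"
```

```text
pos [0.5563 0.0928 0.1091] yaxis [ 0.9404  0.34   -0.0006] shift mm [ 4.4951  1.3907 62.1006]
turn deg [-0.0358 -0.029  -0.35  ]
turn deg [ -0.0455   0.0562 179.65  ]
top drawer_handle []
```

View pics/t2.png

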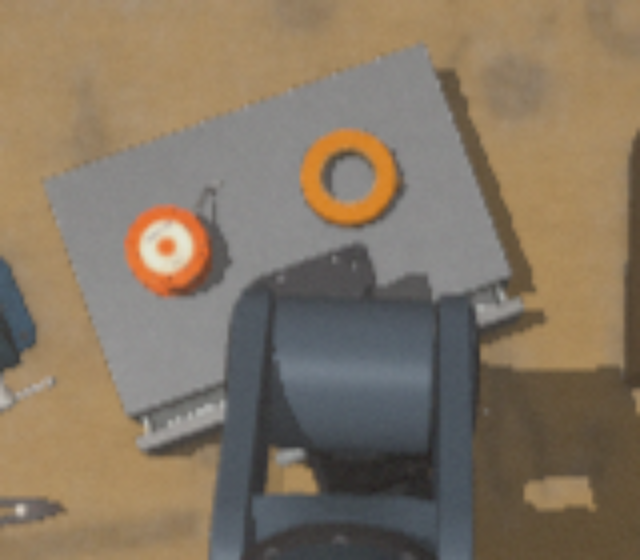

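Call:
move_arm --series "4 1 20 0 0 0;4 1 45 0 0 0;4 1 61 0 0 0;4 1 61 0 0 0"

```text
time: 3.28
position: [0.5512, 0.094, 0.0502]
tool_rot: [0.576, 0.818, -0.002, -0.002]
ft_force: [-0.9, -0.7, 0.7]
grip_width: 0.0231
grip_force: 0.0
```

Call:
move_arm --series "0 0 0 0 0 0;0 0 0 0 0 0;0 0 0 0 0 0;0 0 0 0 0 0" --jaw 0 --newtons 30

```text
time: 3.62
position: [0.5553, 0.095, 0.0533]
tool_rot: [0.575, 0.818, 0.001, 0.002]
ft_force: [0.4, -2.2, 4.5]
grip_width: 0.01
grip_force: 30.0
```

Call:
move_arm --series "0 -10 0 0 0 0;0 -30 0 0 0 0;0 -50 0 0 0 0;0 -70 0 0 0 0;0 -90 0 0 0 0;0 -105 0 0 0 0;0 -115 0 0 0 0;0 -115 0 0 0 0"

```text
time: 4.28
position: [0.4481, 0.055, 0.0532]
tool_rot: [0.575, 0.818, 0.001, 0.004]
ft_force: [1.2, -6.0, 5.6]
grip_width: 0.0098
grip_force: 30.0
```

Call:
move_arm --series "0 -5 0 0 0 0;0 -10 0 0 0 0;0 -14 0 0 0 0;0 -14 0 0 0 0;0 -14 0 0 0 0"

```text
time: 4.7
position: [0.4473, 0.0541, 0.0532]
tool_rot: [0.577, 0.817, 0.01, 0.013]
ft_force: [21.6, 29.3, -8.9]
grip_width: 0.0099
grip_force: 30.1
```

```bash
python3 -c "
from h import *
print(tool())
T=['drawer_handle','frame_hinge','grip_bar','kickstand_pivot','kickstand_bar']
look('side',T,'pics/s1.png');look('top',T)"
```

```text
(array([0.4473, 0.0541, 0.0532]), Rotation.from_matrix(array([[-0.3339,  0.9421,  0.0321],
                            [ 0.9426,  0.3341,  0.001 ],
                            [-0.0098,  0.0306, -0.9995]])), {'time': 4.7, 'q': array([-0.132 ,  0.6517,  2.0326,  0.0126,  0.4256, -0.484 ]), 'joint_velocities': array([ 0.0023,  0.0012, -0.004 , -0.0085,  0.0063,  0.001 ]), 'joint_torque': array([-12.144 , -35.639 ,   7.06  ,  -3.6407,   4.58  ,   0.1496]), 'position': array([0.4473, 0.0541, 0.0532]), 'tool_rot': array([0.577 , 0.8166, 0.0097, 0.0128]), 'ft_force': array([21.589 , 29.2748, -8.8544]), 'moment': array([ 4.9773, -3.5126,  0.2412]), 'grip_force': 30.116856694221497, 'grip_width': 0.009861598890291617})
side drawer_handle [([0.4489, 0.0566, 0.0476], 0.91)]
side frame_hinge [([0.5688, 0.0505, 0.0288], 0.8)]
side grip_bar [([0.5224, 0.1756, 0.0312], 0.6)]
side kickstand_pivot [([0.5614, 0.0694, 0.0486], 0.77)]
side kickstand_bar [([0.5368, 0.1276, 0.0488], 0.53), ([0.5613, 0.0704, 0.0516], 0.17)]
top drawer_handle []
top frame_hinge [([0.5705, 0.0457, 0.0347], 0.7)]
top grip_bar [([0.5232, 0.1742, 0.0327], 0.52)]
top kickstand_pivot [([0.5584, 0.0664, 0.0458], 0.52), ([0.5355, 0.1332, 0.0476], 0.26)]
top kickstand_bar [([0.539, 0.1307, 0.047], 0.44), ([0.6765, 0.2036, 0.0717], 0.21)]
```

View pics/s1.png

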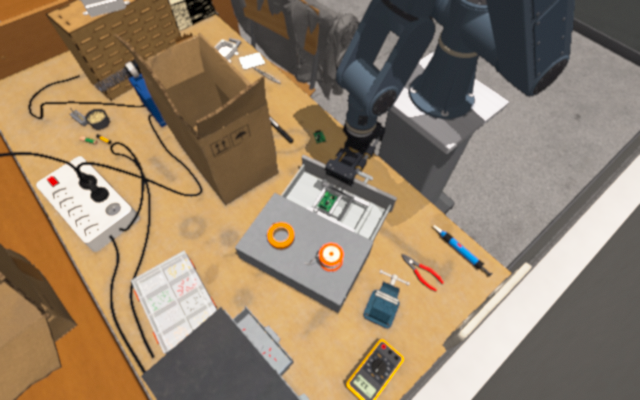

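Call:
move_arm --series "0 6 0 0 0 0;0 10 0 0 0 0;0 10 0 0 0 0"

```text
time: 5.55
position: [0.4475, 0.0546, 0.0532]
tool_rot: [0.574, 0.819, 0.002, 0.005]
ft_force: [5.6, -2.2, 4.9]
grip_width: 0.0096
grip_force: 30.0
```

Call:
move_arm --series "0 0 0 0 0 0;0 0 0 0 0 0;0 0 0 0 0 0;0 0 -20 0 0 0;0 0 -60 0 0 0;0 0 -100 0 0 0;0 0 -120 0 0 0;0 0 -120 0 0 0" --jaw 0.3

```text
time: 6.22
position: [0.4432, 0.0554, 0.1749]
tool_rot: [0.575, 0.818, 0.002, 0.003]
ft_force: [0.8, 0.5, -0.7]
grip_width: 0.0258
grip_force: 0.0
```

```bash
python3 -c "
from h import *
delta([.5379,.1304,.12],.353-np.pi/2)
T=['drawer_handle']
look('side',T)"
```

```text
pos [0.4432 0.0554 0.1749] yaxis [0.9409 0.3386 0.0058] shift mm [ 38.7094 114.1683  55.4809]
turn deg [ 0.3857 -0.1361 89.5662]
turn deg [  0.1364   0.3865 -90.4332]
side drawer_handle [([0.4496, 0.0579, 0.0486], 0.8), ([0.4922, -0.2194, -0.0031], 0.32)]
```

Call:
move_arm --series "39 114 0 0 0 55;39 114 0 0 0 55;39 114 0 0 0 55;39 114 0 0 0 55;39 114 0 0 0 55;39 114 0 0 0 55;39 114 0 0 0 55;39 114 0 0 0 55" --jaw 0.25

```text
time: 6.98
position: [0.5339, 0.1306, 0.1684]
tool_rot: [0.889, 0.458, -0.003, -0.001]
ft_force: [-0.3, -0.8, -0.3]
grip_width: 0.0216
grip_force: 0.0
```

Call:
move_arm --series "0 0 10 0 0 35;0 0 20 0 0 35;0 0 30 0 0 35;0 0 40 0 0 35;0 0 45 0 0 35;0 0 45 0 0 35"

```text
time: 7.48
position: [0.533, 0.1304, 0.1226]
tool_rot: [0.985, 0.171, -0.004, -0.001]
ft_force: [-0.5, 0.3, 0.1]
grip_width: 0.0214
grip_force: 0.0
```

```bash
python3 -c "
from h import *
T=['kickstand_bar','kickstand_pivot','frame_hinge','grip_bar']
look('side',T)
delta([.5379,.1304,.056],.353-np.pi/2)"
```

```text
side kickstand_bar [([0.5374, 0.1301, 0.0455], 0.47)]
side kickstand_pivot [([0.5632, 0.0702, 0.0474], 0.7), ([0.3864, 0.3942, -0.0003], 0.36)]
side frame_hinge [([0.5713, 0.0473, 0.031], 0.82)]
side grip_bar [([0.5231, 0.1743, 0.0333], 0.52)]
pos [0.5359 0.1306 0.1261] yaxis [ 0.34   -0.9404 -0.0002] shift mm [ 1.868   0.862  70.0561]
turn deg [-0.0137  0.0397 -0.3497]
turn deg [  0.0623   0.0215 179.6503]
```

Call:
move_arm --series "2 1 25 0 0 0;2 1 45 0 0 0;2 1 60 0 0 0;2 1 68 0 0 0;2 1 68 0 0 0;2 1 68 0 0 0"

```text
time: 8.23
position: [0.5385, 0.1303, 0.0585]
tool_rot: [0.985, 0.172, 0.0, 0.0]
ft_force: [-0.6, -1.0, 0.9]
grip_width: 0.0217
grip_force: 0.0
```

Call:
move_arm --series "0 0 0 0 0 0;0 0 0 0 0 0;0 0 0 0 0 0;0 0 0 0 0 0" --jaw 0 --newtons 12

```text
time: 8.57
position: [0.5389, 0.1306, 0.0592]
tool_rot: [0.985, 0.172, 0.001, -0.0]
ft_force: [-0.5, 1.3, 1.1]
grip_width: 0.0073
grip_force: 12.0
```

```bash
python3 -c "
from h import *
P,Q,o=tool();print(P,Q.as_matrix(),o['ft_force'])
yh=np.array([-.346,.938,0]);pv=P-.065*yh;print('pivot xy if flat',pv)"
```

```text
[0.5389 0.1306 0.0592] [[ 0.941   0.3385  0.0019]
 [ 0.3385 -0.941   0.0004]
 [ 0.0019  0.0002 -1.    ]] [-0.5376  1.3481  1.064 ]
pivot xy if flat [0.5614 0.0696 0.0592]
```

Call:
move_arm --series "1 -8 0 0 0 0;2 2 -17 0 0 0;0 9 -33 0 0 0;0 19 -46 0 0 0;0 33 -56 0 0 0;0 48 -63 0 0 0;0 48 -63 0 0 0"

```text
time: 9.15
position: [0.5573, 0.0846, 0.1249]
tool_rot: [0.985, 0.171, 0.004, 0.0]
ft_force: [-0.5, 3.1, 12.8]
grip_width: 0.0076
grip_force: 12.0
```

```bash
python3 -c "
from h import *
P,Q,o=tool();print(P,o['ft_force'],o['grip_width'])
T=['kickstand_bar','kickstand_pivot','frame_hinge','grip_bar']
look('side',T,'pics/s2.png')
im=cv2.imread('pics/s2.png')[120:290,230:430];cv2.imwrite('pics/s2c.png',cv2.resize(im,None,fx=3,fy=3))"
```

```text
[0.5573 0.0846 0.1249] [-0.527   3.1079 12.8338] 0.007604657876290816
side kickstand_bar [([0.5558, 0.0842, 0.1122], 0.63), ([0.4925, -0.2189, -0.0007], 0.6)]
side kickstand_pivot [([0.5646, 0.0725, 0.0482], 0.53)]
side frame_hinge [([0.5693, 0.0501, 0.0308], 0.74)]
side grip_bar [([0.524, 0.1769, 0.0335], 0.61)]
```

View pics/s2c.png

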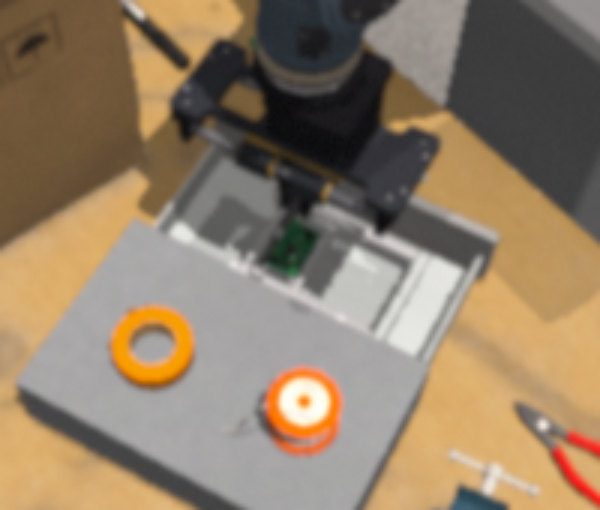

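Call:
move_arm --series "0 8 -3 0 0 0;0 17 -4 0 0 0;0 26 -4 0 0 0;0 34 -2 0 0 0;0 42 1 0 0 0;0 50 5 0 0 0;0 56 9 0 0 0;0 56 9 0 0 0"

```text
time: 10.07
position: [0.5748, 0.0308, 0.1112]
tool_rot: [0.985, 0.171, 0.001, 0.0]
ft_force: [3.2, -0.3, 1.3]
grip_width: 0.0075
grip_force: 12.0
```

```bash
python3 -c "
from h import *
P,Q,o=tool();print(P,o['ft_force'],o['grip_width'])
T=['kickstand_bar','kickstand_pivot','frame_hinge','grip_bar']
look('side',T)"
```

```text
[0.5748 0.0308 0.1112] [ 3.1642 -0.3325  1.3045] 0.007476131128151531
side kickstand_bar [([0.7178, 0.1011, 0.0731], 0.48), ([0.6806, 0.2016, 0.0756], 0.3)]
side kickstand_pivot [([0.5617, 0.0747, 0.047], 0.6)]
side frame_hinge [([0.5689, 0.0481, 0.0299], 0.56)]
side grip_bar [([0.5231, 0.1757, 0.0343], 0.6)]
```

Call:
move_arm --series "0 0 0 0 0 0;0 0 0 0 0 0;0 0 0 0 0 0;0 0 -20 0 0 0;0 0 -50 0 0 0;0 0 -80 0 0 0;0 0 -80 0 0 0" --jaw 0.4

```text
time: 10.9
position: [0.5758, 0.0325, 0.1973]
tool_rot: [0.985, 0.172, 0.004, 0.001]
ft_force: [2.2, 0.0, 1.0]
grip_width: 0.034
grip_force: 0.0
```

```bash
python3 -c "
from h import *
T=['kickstand_bar','grip_bar','drawer_handle']
look('side',T,'pics/s3.png');look('top',T)
im=cv2.imread('pics/s3.png')[120:290,230:430];cv2.imwrite('pics/s3c.png',cv2.resize(im,None,fx=3,fy=3))
delta([.522,.1762,.042],.353-np.pi/2)"
```

```text
side kickstand_bar [([0.5766, 0.0267, 0.0958], 0.56), ([0.4927, -0.221, -0.0022], 0.35)]
side grip_bar [([0.5253, 0.1774, 0.0311], 0.46)]
side drawer_handle [([0.4491, 0.06, 0.0481], 0.57), ([0.5617, 0.0736, 0.0492], 0.34)]
top kickstand_bar [([0.5778, 0.0234, 0.0944], 0.47)]
top grip_bar [([0.5684, 0.044, 0.0381], 0.47), ([0.525, 0.1761, 0.0339], 0.44)]
top drawer_handle []
pos [0.5726 0.0326 0.1909] yaxis [ 0.3384 -0.941  -0.0015] shift mm [   1.4376 -152.0144  149.1472]
turn deg [-0.088   0.1621 -0.4466]
turn deg [  0.254    0.1379 179.5531]
```

View pics/s3c.png

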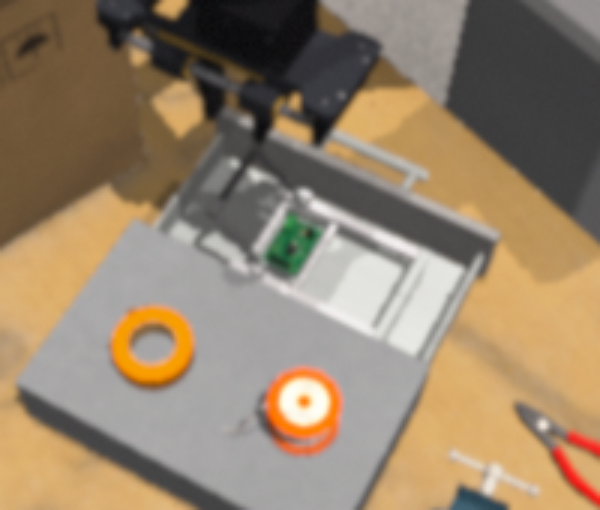

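Call:
move_arm --series "1 -40 5 0 0 0;1 -80 20 0 0 0;1 -120 40 0 0 0;1 -152 65 0 0 0;1 -152 85 0 0 0;1 -152 85 0 0 0" --jaw 0.36

```text
time: 11.8
position: [0.5184, 0.1773, 0.103]
tool_rot: [0.985, 0.174, -0.005, -0.0]
ft_force: [-0.8, 0.3, 0.5]
grip_width: 0.0314
grip_force: 0.0
```

```bash
python3 -c "
from h import *
delta([.522,.1762,.042],.353-np.pi/2)"
```

```text
pos [0.5184 0.1773 0.103 ] yaxis [ 0.342  -0.9397 -0.0024] shift mm [ 3.5812  2.4179 60.9986]
turn deg [-0.1359  0.5856 -0.2252]
turn deg [  0.9187   0.2133 179.7723]
```

Call:
move_arm --series "1 1 20 0 0 0;1 1 40 0 0 0;1 1 55 0 0 0;1 1 63 0 0 0;1 1 63 0 0 0;1 1 63 0 0 0"

```text
time: 12.3
position: [0.5249, 0.1746, 0.0446]
tool_rot: [0.985, 0.171, 0.0, 0.0]
ft_force: [0.2, 0.1, -0.2]
grip_width: 0.0312
grip_force: 0.0
```

Call:
move_arm --series "0 0 0 0 0 0;0 0 0 0 0 0;0 0 0 0 0 0;0 0 0 0 0 0" --jaw 0 --newtons 25

```text
time: 12.63
position: [0.5243, 0.1766, 0.0451]
tool_rot: [0.985, 0.17, 0.001, -0.001]
ft_force: [-2.7, 15.9, 0.0]
grip_width: 0.0122
grip_force: 7.8
```

```bash
python3 -c "
from h import *
P,Q,o=tool();print(P,Q.as_matrix(),o['q'],o['ft_force'],o['grip_width'],o['grip_force'])"
```

```text
[0.5243 0.1766 0.0451] [[ 0.9419  0.336   0.0007]
 [ 0.336  -0.9419  0.003 ]
 [ 0.0016 -0.0026 -1.    ]] [0.1214 0.7316 1.7533 0.0047 0.6557 1.3458] [-2.6766 15.9411  0.0432] 0.012211288665468821 7.755632400512695
```

Call:
move_arm --series "0 -2 -5 0 0 0;0 -1 -19 0 0 0;0 4 -38 0 0 0;0 10 -57 0 0 0;0 20 -74 0 0 0;0 31 -90 0 0 0;0 31 -90 0 0 0;0 31 -90 0 0 0"

```text
time: 13.3
position: [0.5348, 0.1485, 0.1368]
tool_rot: [0.985, 0.171, 0.001, -0.002]
ft_force: [-3.3, 9.6, 4.9]
grip_width: 0.0111
grip_force: 25.0
```

```bash
python3 -c "
from h import *
P,Q,o=tool();print(P,Q.as_matrix(),o['ft_force'],o['grip_width'],o['grip_force'])
T=['kickstand_bar','grip_bar','drawer_handle','frame_hinge']
look('side',T)"
```

```text
[0.5348 0.1485 0.1368] [[ 0.9418  0.3361  0.0019]
 [ 0.3361 -0.9418  0.0053]
 [ 0.0036 -0.0043 -1.    ]] [-3.2558  9.6254  4.9107] 0.011050823164156075 24.992989897727966
side kickstand_bar [([0.5876, -0.0056, 0.069], 0.74)]
side grip_bar [([0.5324, 0.1468, 0.1188], 0.57)]
side drawer_handle [([0.4499, 0.0586, 0.05], 0.83), ([0.5679, 0.0474, 0.028], 0.47)]
side frame_hinge [([0.5709, 0.0478, 0.0318], 0.67), ([0.4161, -0.1213, 0.0027], 0.43)]
```

Call:
move_arm --series "0 13 -14 0 0 0;0 28 -26 0 0 0;0 45 -36 0 0 0;0 63 -43 0 0 0;0 82 -48 0 0 0;0 82 -48 0 0 0;0 82 -48 0 0 0"

```text
time: 14.13
position: [0.565, 0.0689, 0.186]
tool_rot: [0.985, 0.171, 0.004, -0.0]
ft_force: [-1.1, 3.7, 12.9]
grip_width: 0.0108
grip_force: 25.0
```

```bash
python3 -c "
from h import *
P,Q,o=tool();print(P,Q.as_matrix(),o['ft_force'],o['grip_width'],o['grip_force'])
T=['kickstand_bar','grip_bar','drawer_handle','frame_hinge']
look('side',T);c=look('top',T)"
```

```text
[0.565  0.0689 0.186 ] [[ 0.9415  0.3369  0.0072]
 [ 0.3369 -0.9415  0.0013]
 [ 0.0072  0.0012 -1.    ]] [-1.1084  3.7386 12.9459] 0.01084407281468279 25.013486444950104
side kickstand_bar [([0.5913, -0.0121, 0.0279], 0.48)]
side grip_bar [([0.5665, 0.0684, 0.1737], 0.48)]
side drawer_handle [([0.4529, 0.0595, 0.0469], 0.73), ([0.5692, 0.0519, 0.031], 0.3)]
side frame_hinge [([0.5698, 0.0498, 0.0286], 0.79)]
top kickstand_bar [([0.7184, 0.0969, 0.0744], 0.21)]
top grip_bar [([0.5655, 0.0718, 0.1709], 0.53)]
top drawer_handle []
top frame_hinge [([0.5714, 0.0471, 0.0365], 0.69)]
```

Call:
move_arm --series "0 8 -2 0 0 0;0 15 -3 0 0 0;0 22 -3 0 0 0;0 22 -3 0 0 0;0 22 -3 0 0 0;0 22 -3 0 0 0;0 22 -3 0 0 0" --newtons 35

```text
time: 15.22
position: [0.5715, 0.0486, 0.1876]
tool_rot: [0.985, 0.172, 0.002, 0.0]
ft_force: [0.3, 1.6, 8.2]
grip_width: 0.0109
grip_force: 35.0
```

```bash
python3 -c "
from h import *
P,Q,o=tool();print(P,o['ft_force'],o['grip_width'],o['grip_force'])
T=['kickstand_bar','grip_bar','drawer_handle','frame_hinge']
look('side',T,'pics/s4.png');c=look('top',T)
print('off mm',1000*np.array([-.346,.938])@(P[:2]-[.5696,.0465]))
im=cv2.imread('pics/s4.png')[100:290,230:430];cv2.imwrite('pics/s4c.png',cv2.resize(im,None,fx=3,fy=3))"
```

```text
[0.5715 0.0486 0.1876] [0.3296 1.6374 8.2276] 0.01087352450034913 35.039262771606445
side kickstand_bar [([0.5874, -0.0085, 0.0181], 0.55), ([0.5755, 0.0351, 0.0635], 0.24)]
side grip_bar [([0.5723, 0.0478, 0.1722], 0.54), ([0.7168, 0.1049, 0.0731], 0.22)]
side drawer_handle [([0.4511, 0.0581, 0.0525], 0.92)]
side frame_hinge [([0.5667, 0.0497, 0.031], 0.82)]
top kickstand_bar [([0.5903, -0.0127, 0.0177], 0.44)]
top grip_bar [([0.5715, 0.05, 0.1735], 0.42)]
top drawer_handle [([0.3837, 0.3893, 0.0001], 0.5)]
top frame_hinge [([0.5698, 0.0466, 0.0364], 0.45)]
off mm 1.3005583234413007
```

View pics/s4c.png

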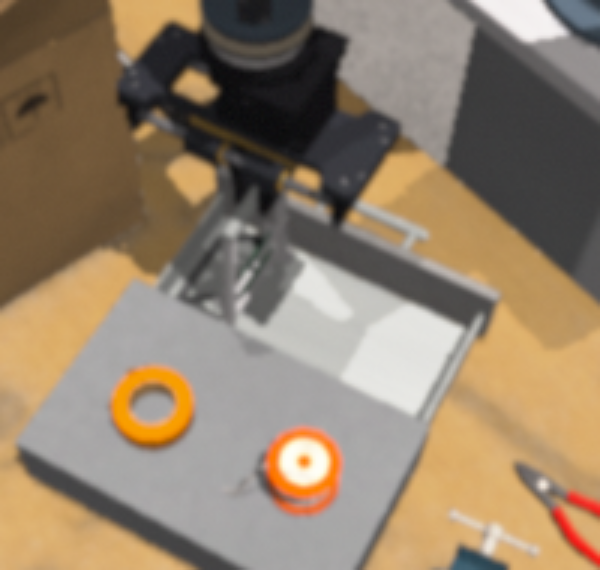

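The frame is upright: the bar sits over the hinge (1 mm offset, z 0.173), the kickstand bar is at z 0.018 as a rear leg, and the grip reads 35 N.

```bash
python3 -c "
from h import *
print(robot.hand_in())"
```

```text
the job is handed in; nothing more can be done
None
```

I handed the job in at about 15 s of the 64 s: drawer fully out, kickstand at its open stop, and the frame held upright at about 89° by its bar with 35 N. The hand-in gave no verdict, and I did not re-measure the loose tools; there were no signs of contact with them.

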